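# Check a flow cell's port under the loupe

## Robot

A 6-joint arm with a two-finger parallel gripper is mounted at the origin on a cart in front of the work surface, level with it; the furniture and walls round the work are solid. World frame = base frame: x ahead of the robot, y to its left, z up, the work surface at z = 0. Lengths are in m, angles in degrees, forces in N, time in s.
With the tool pointing down it reaches from about 0.35 to 0.875 m from the base axis. Payload 4.2 kg.
Tool frame: the origin (TCP) lies midway between the tips of the shut fingers; the grasp point (between the pads) lies 19 mm behind it; y points along the fingers, x is the direction in which the jaws open and shut, and the axes are right-handed (so a half turn about y gives the same grasp; the last joint's range is limited). The gripper opens to 87 mm and grips with 3 to 60 N. Pads are 19 mm wide; open, the fingers measure 117 mm over their backs; the gripper's body (75 mm by 190 mm) begins 51 mm behind the grasp point.
Start: joints at [14.817, 22.042, 0.453, 0, -68.411, -14.817], TCP at [0.625, 0, 0.223] pointing down, gripper open.
Joint ranges: [-179.83, 179.83], [-69.29, 118.12], [-61.27, 80.66], [-181.25, 117.63], [-171.15, -9.14], [-177.46, 177.46]. Speed limits (degrees/s): [159.86, 159.86, 180, 180, 180, 180].

## Interface

Orientations are given as a 3x3 rotation matrix whose columns are the frame's x, y, z axes.
In Python, from station import * gives the robot as it stands.
- The arm moves only by the tool jog_arm, never from a script. Its argument "series" is a list of rows, each a list of 3 entries, a list of its own where there are three numbers: the shift along the tool's x, y, z in m, then the turn, a rotation vector about the tool's x, y, z in degrees, then the finger opening in m, from 0 to 0.087. A call has 1 to 10 rows; each row shifts and turns the commanded pose from where the row before left it, along the tool's axes as they then stand; what a row does not reach is not made up. A row lasts 1/8 s, in which the tool goes at most 62.5 mm and 10.7 degrees, less where a joint would pass 70% of its speed; a pose out of reach is approached as far as the arm can. A call is refused whole if a number of a shift passes 0.0625 or a number of a turn 10.7, either way. A call with a gripper value outside its range is refused whole. The fingers move at their own pace and stop on an object; the grip force is fixed at half the most. Time passes only in rows, so rows that do not move let the fingers close. It gives the time, the measured TCP pose, the force and the opening at its end, in the units of the state.
- sense(): the state, without advancing time (a new reading comes with each control period).
- capture(name): name is "side" or "top" or "wrist"; returns the picture (400x640x3 uint8, red, green, blue); there is no depth.
- camera_info(name): a dict with "fx", "fy", "cx", "cy" (pixels), "rvec" (rotation vector, rad) and "tvec" (3), from world to camera coordinates, as OpenCV has them. Camera axes: x right, y down, z forward; pixel columns grow to the right and rows downward; lengths in m; the calibration is good to about 2 mm. A picture is of the moment at which its call begins: read the wrist's pose just before it. camera_info takes no time and is no camera call; for the wrist camera it gives the pose at the moment of the call.
- finish_job(): hands the job in, once; it reports no verdict.
The state is a dict: "time_s": time; "joints": joint angles; "joint_velocities": joint speeds; "effort": joint torques, N m; "tcp_pos": TCP position; "ee_rot": TCP orientation; "wrist_force": force on the tool from outside, world axes, zero at the start; "moment": the same for the moment, N m; "gripper_width": opening from 0.0 (shut) to 1.0 (fully open).
Only numpy, scipy, OpenCV 4.12 (cv2) and the standard library are available. Lean on these libraries where they do the work, as an engineer would, in place of code of your own. Each camera call takes 0.05 s, during which the arm holds its last target. There are 200 camera calls.

## Task

Lay the flow cell flat between the corner guides of the inspection stage, window up, and let go of it; then take the loupe out of its cradle and hold it level with its lens centred above the flow cell's orange port, at the height of the red pointer on the gauge post. Finish while still holding the loupe there, steady and in the gripper alone. The loupe must not touch the flow cell, the pointer stays as it is set, and the other things on the bench stay where they are.

Things in the scene. Friction and masses are not known exactly. Their poses are not given: they have to be found in the camera images.
- flow_cell: flow cell, loose: a flat grey plastic carrier 32 (x) by 82 (y) by 9 mm (z), 28 to 56 g, with a glass window, two blue lanes and one orange port near its +y end. It starts flat on the bench (which is 3 mm lower left of its seam), window up. Origin: centre of its underside; z up. Pick it up across the 32 mm width, at mid-length.
- port (a point): middle of the orange port on the flow cell's top face: 26 mm along the flow cell's +y from its centre, 9 mm above its underside
- stage: fixed aluminium stage, 70 (x) by 190 (y) by 8 mm, y from -65 to +125. Origin: its underside, below the centre of the flow cell's place: 38 (x) by 88 mm (y) on the plate's top between four black corner guides 5 mm high (3 mm play all round; cell's y along stage y, either way round; long sides open for 56 mm in the middle). At (20, 104) mm a gauge post, 10 mm thick, 140 mm high.
- pointer_tip (a point): tip of the red pointer on the gauge post, 20 mm in x and 79 mm in y from the stage origin; its height (75 to 110 mm above the bench, set differently each time) is the marked focal height. The pointer slides on its post with about 4 N of friction and must stay as set. Axes parallel to the stage's, z up.
- cradle: loupe cradle, fixed: black base 104 (x) by 50 (y) by 6 mm with two grey U-shaped saddles 8 mm thick at x = -40 and +40 mm that carry the loupe's handle (72 mm free between them); the saddles' prongs reach 39 mm above the bench. Origin: centre of its underside.
- loupe: loose loupe, 63 to 126 g: straight black handle (x from -58 to +54 mm, 14 mm wide in y, 18 mm high in z), at its +x end a flat lens in a steel rim of 57 mm diameter, 7 mm thick. Origin: on the handle's axis near the balance point, midway between the saddles, at the start 39 mm above the bench. z up, square to the lens. Take it across the 14 mm at the origin; lifts straight up out of the saddles.
- lens (a point): centre of the lens, half-way through its thickness: 82 mm along the loupe's +x from the loupe's origin, at the same height as the handle's axis
- wash_bottle: white wash bottle with yellow bent spout, 66x72x216 mm: a loose bystander, to be left alone; origin at the centre of its underside
- sample_box: blue box with white top label, 68x68x50 mm: a loose bystander, to be left alone; origin at the centre of its underside
- slide_case: green slide mailer, 30x85x34 mm: a loose bystander, to be left alone; origin at the centre of its underside
- amber_reagent: orange bottle with red cap, 36 mm across, 75 mm tall: a loose bystander, to be left alone; origin at the centre of its underside
- buffer_b: white bottle with white cap, 44 mm across, 90 mm tall: a loose bystander, to be left alone; origin at the centre of its underside
- flow_cell_case: flat white case with green stripe, 55x85x18 mm: a loose bystander, to be left alone; origin at the centre of its underside
- pen_1: black and white marker pen, 17x135x16 mm: a loose bystander, to be left alone; origin at the centre of its underside
Things that resemble listed ones, but are neither listed nor needed, are in the scene too. Leave any pink look-alike of the flow_cell alone.

How it is judged:
By the outcome, as a careful person would: the job done as asked, in the order asked, and still so for the second after the job is handed in, while the arm keeps its last pose, push and grip.
It also fails if it takes over 56 s, if anything falls off the work surface, if the arm or the gripper's body presses on something with over 40 N, if the wrist force passes 120 N, or if a joint passes its speed limit or range.

## Working session

There is one attempt and no reset: what is moved stays moved. The work goes in short steps, Python scripts to look and compute and a tool call to move; the robot and the scene stay as the last step left them, time stands still between calls to the robot, and variables do not carry over. Pictures are saved under pics/ and viewed, about 8 in all and at most 12, crops included, and the job is handed in when it is done.

Besides the shell and the picture viewer there is one more tool, called after "Emit:" as name(argument=value, ...) on one line, values as JSON. jog_arm: Moves the arm, as the interface text tells. Its arguments: {"type":"object","properties":{"series":{"type":"array","items":{"type":"array"}}},"required":["series"]}

```bash
mkdir -p pics; python3 - <<'E'
from station import *
import cv2
s=sense();print(s)
for n in ("top","side","wrist"):
    i=camera_info(n);print(n,i)
    cv2.imwrite(f"pics/{n}0.png",capture(n)[:,:,::-1])
E
```

```text
{'time_s': 0.0, 'joints': array([ 1.48172913e+01,  2.20890390e+01,  3.78283490e-01, -2.99381643e-02,
       -6.84105123e+01, -1.48190550e+01]), 'joint_velocities': array([ 0.04452307,  0.12790643, -0.09312882, -0.01819339,  0.03644709,
        0.08247929]), 'effort': array([ 5.69075401e-04, -3.90661991e+01,  1.87403029e+01,  4.22001421e+00,
        1.09914420e-02, -1.81494070e-04]), 'tcp_pos': array([6.24384153e-01, 2.83187809e-05, 2.21465071e-01]), 'ee_rot': array([[-9.99997620e-01, -2.17034552e-03, -2.23482002e-04],
       [ 2.23637831e-04, -7.15566759e-05, -9.99999972e-01],
       [ 2.17032947e-03, -9.99997642e-01,  7.20418770e-05]]), 'wrist_force': array([-0.9882571 ,  0.47534103,  0.20279591]), 'moment': array([ 0.00768729, -0.02026331,  0.01886053]), 'gripper_width': 0.9997505301189668}
top {'fx': 387.8573550764376, 'fy': 387.8573550764376, 'cx': 319.71411758633764, 'cy': 198.17052774227002, 'rvec': array([ 2.13883869, -2.19469661,  0.10145707]), 'tvec': array([-0.05879076,  0.60075557,  1.15528242])}
side {'fx': 488.9455911816121, 'fy': 488.9455911816121, 'cx': 321.83920716030764, 'cy': 201.9977675265531, 'rvec': array([ 0.17801758, -2.83350431,  1.24966846]), 'tvec': array([0.54535994, 0.16621866, 1.70554806])}
wrist {'fx': 345.52778711407444, 'fy': 345.52778711407444, 'cx': 318.8793953228627, 'cy': 208.48155655323197, 'rvec': array([-6.00863241e-04,  3.11653265e+00,  3.80951359e-01]), 'tvec': array([ 0.62433627, -0.02874273,  0.38991858])}
```

View pictures.

View pics/top0.png

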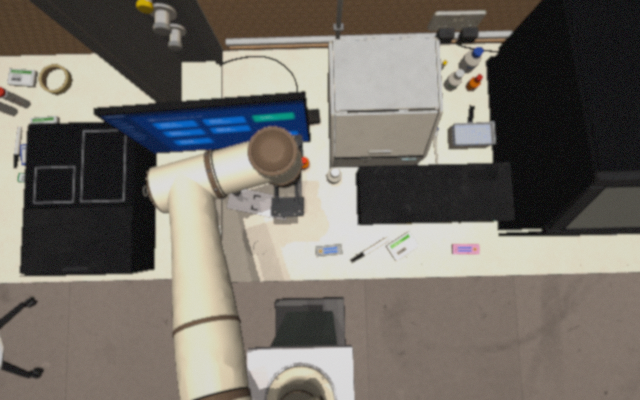

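View pics/side0.png

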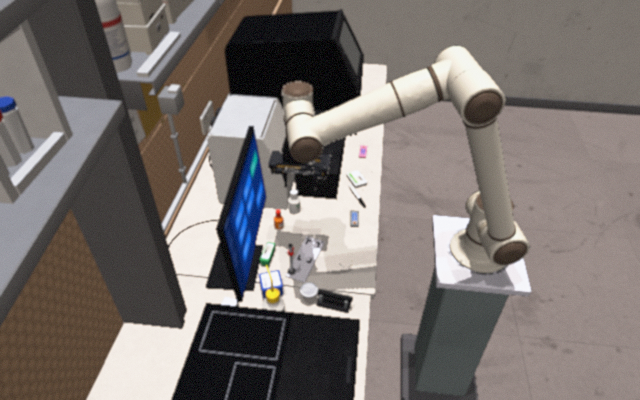

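Top: flow cell at (328,250), pink look-alike at (465,249). Side: stage ~(305,257), loupe lens (308,292), cradle (335,298), gauge post (291,262). The arm hides the stage and cradle in the top view.

View pics/wrist0.png

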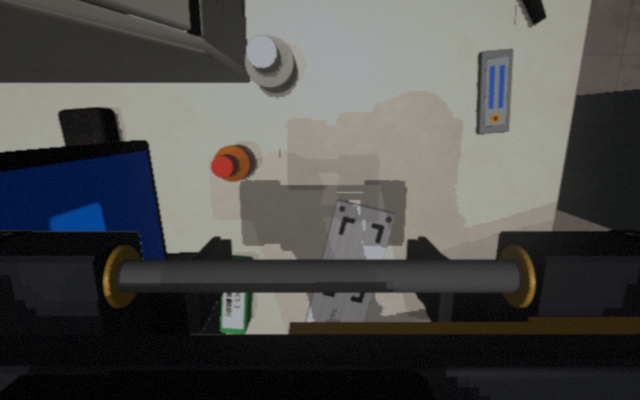

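```bash
cat > h.py <<'E'
import numpy as np, cv2
def cam(i):
    R=cv2.Rodrigues(i["rvec"])[0]; K=np.array([[i["fx"],0,i["cx"]],[0,i["fy"],i["cy"]],[0,0,1]]); return K,R,np.array(i["tvec"])
def at_z(i,uv,z):
    K,R,t=cam(i); d=R.T@np.linalg.solve(K,[*uv,1.]); c=-R.T@t
    return c+d*(z-c[2])/d[2]
def proj(i,p):
    K,R,t=cam(i); q=K@(R@np.asarray(p,float)+t); return q[:2]/q[2]
E
python3 - <<'E'
from station import *; from h import *
t=camera_info("top");s=camera_info("side");w=camera_info("wrist")
for n,i in(("top",t),("side",s),("w",w)): K,R,tv=cam(i);print(n,-R.T@tv,R[2])
print(at_z(t,(328,250),.009),at_z(s,(354,218),.009))
print("pink",at_z(t,(465,249),.009))
print("stage",at_z(s,(305,257),.008),"lens",at_z(s,(308,292),.039),"cr",at_z(s,(335,298),.039))
E
```

```text
top [ 0.48052265 -0.08046088  1.20899343] [ 0.10000533  0.00523587 -0.99497312]
side [0.41553232 1.20558506 1.26800546] [ 0.08242211 -0.73343766 -0.67474128]
w [ 0.62511167 -0.06564742  0.38438053] [-0.00161618  0.24086516 -0.97055724]
[ 0.44071568 -0.09550179  0.009     ] [ 0.44117921 -0.09174261  0.009     ]
pink [ 0.43321586 -0.51465641  0.009     ]
stage [0.59273104 0.11855833 0.008     ] lens [0.55825474 0.28575199 0.039     ] cr [0.47292119 0.29760678 0.039     ]
```

Wrist view: flow cell (495,91), orange port at its lower end (496,118); the grey stage at (355,260), its corner guides visible and partly hidden by the gripper; amber bottle (230,163), buffer bottle (272,62), green mailer (235,295). Next I check the monitor's and bottle's clearance before I move to look at the stage and cradle.

```bash
python3 - <<'E'
from station import *; from h import *
t=camera_info("top");s=camera_info("side");w=camera_info("wrist")
def tri(a,ua,b,ub):
    P=[cam(i)[0]@np.c_[cam(i)[1],cam(i)[2]] for i in(a,b)]
    X=cv2.triangulatePoints(P[0],P[1],np.array(ua,float),np.array(ub,float)).ravel();return X[:3]/X[3]
print("mon TR",tri(t,(306,96),s,(255,132)), "mon TL",tri(t,(98,109),s,(232,213)))
for z in (.05,.1,.15,.2): print(z,"mon corner wrist",at_z(w,(147,143),z),"bottle side",at_z(s,(273,296),z))
print("cell",at_z(w,(495,91),.009),"port",at_z(w,(496,118),.009))
print("stage corner guides",[at_z(w,p,.008) for p in((340,200),(395,212))])
E
```

```text
mon TR [ 0.77856273 -0.05208005  0.38717135] mon TL [0.73866764 0.3716718  0.4407598 ]
0.05 mon corner wrist [ 0.78815742 -0.04682299  0.05      ] bottle side [0.66057606 0.32254659 0.05      ]
0.1 mon corner wrist [ 0.76377715 -0.04963781  0.1       ] bottle side [0.65051684 0.35879595 0.1       ]
0.15 mon corner wrist [ 0.73939688 -0.05245263  0.15      ] bottle side [0.64045762 0.39504532 0.15      ]
0.2 mon corner wrist [ 0.71501661 -0.05526746  0.2       ] bottle side [0.6303984  0.43129468 0.2       ]
cell [ 0.44263255 -0.09757729  0.009     ] port [ 0.43824736 -0.07059653  0.009     ]
stage corner guides [array([0.600928, 0.018004, 0.008   ]), array([0.53880347, 0.03181736, 0.008     ])]
```

Emit:
jog_arm(series=[[[0, -0.06, 0], [0, 0, 0], 0.087], [[0.03, -0.05, -0.04], [0, 0, 0], 0.087]])

```text
time_s: 0.4
tcp_pos: [0.5993, 0.0343, 0.3276]
ee_rot: [[-1.0, -0.0, -0.003], [0.003, -0.001, -1.0], [0.0, -1.0, 0.001]]
wrist_force: [1.5, 2.1, -0.2]
gripper_width: 1.0
```

Emit:
jog_arm(series=[[[0.03, 0, -0.05], [0, 0, 0], 0.087], [[0.03, 0, -0.05], [0, 0, 0], 0.087], [[0.015, 0, -0.06], [0, 0, 0], 0.087], [[0, 0, -0.055], [0, 0, 0], 0.087], [[0, 0, -0.05], [0, 0, 0], 0.087], [[0, 0, 0], [0, 0, 0], 0.087]])

```text
time_s: 1.15
tcp_pos: [0.5228, 0.3034, 0.3251]
ee_rot: [[-1.0, -0.002, 0.004], [-0.004, -0.001, -1.0], [0.002, -1.0, 0.001]]
wrist_force: [-1.0, 0.0, -0.9]
gripper_width: 0.998
```

```bash
python3 - <<'E'
from station import *
import cv2,pickle
i=camera_info("wrist");c=capture("wrist")
pickle.dump(i,open("w1.pkl","wb"));cv2.imwrite("pics/wrist1.png",c[:,:,::-1])
cv2.imwrite("pics/wrist1v.png",cv2.resize(c[:,:,::-1],(800,500),interpolation=cv2.INTER_CUBIC))
i=camera_info("side");cv2.imwrite("pics/side1.png",capture("side")[:,:,::-1])
cv2.imwrite("pics/top1.png",capture("top")[:,:,::-1])
print(sense()["tcp_pos"])
E
```

```text
[0.52333877 0.2998288  0.32642254]
```

View pics/wrist1v.png

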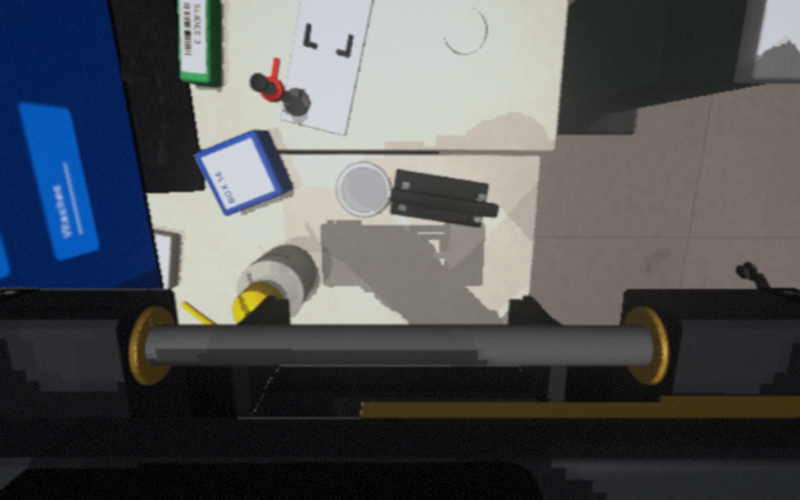

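Wrist1 (scaled 1.25): cradle (440,197), loupe handle end (497,210), lens (363,190); stage's +y end with post foot/top near (295,102)/(262,82) and red pointer (272,75), two guides (312,38),(347,48); seam at row 152, so the cradle stands on the 3 mm lower part. Sample box (243,172), wash bottle (275,285). A picture with the whole stage next.

Emit:
jog_arm(series=[[[-0.02, 0, 0.05], [0, 0, 0], 0.087], [[-0.01, 0, 0.04], [0, 0, 0], 0.087], [[0, 0, 0], [0, 0, 0], 0.087], [[0, 0, 0], [0, 0, 0], 0.087]])

```text
time_s: 1.8
tcp_pos: [0.5535, 0.2094, 0.3271]
ee_rot: [[-1.0, 0.0, -0.002], [0.002, 0.001, -1.0], [-0.0, -1.0, -0.001]]
wrist_force: [-0.4, 0.1, 0.5]
gripper_width: 0.999
```

```bash
python3 - <<'E'
from station import *
import cv2,pickle
i=camera_info("wrist");c=capture("wrist")
pickle.dump(i,open("w2.pkl","wb"));cv2.imwrite("pics/wrist2.png",c[:,:,::-1])
cv2.imwrite("pics/wrist2v.png",cv2.resize(c[:250,130:450,::-1],None,fx=2.4,fy=2.4,interpolation=cv2.INTER_CUBIC))
print(sense()["tcp_pos"])
E
```

```text
[0.5533684  0.21009821 0.32697126]
```

View pics/wrist2v.png

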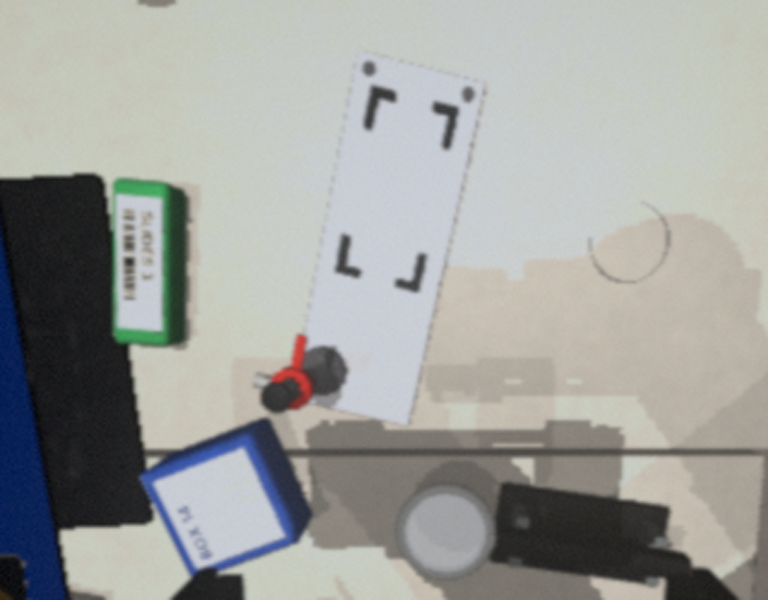

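Wrist2 crop (x2.4, offset col 130): stage corners (362,53),(485,85),(409,423); guides outline the place; post foot (325,370), top (278,395), red pointer tip (301,337); lens (447,530), slide mailer (148,262), box (230,505). Post on the left/bottom, so stage +y ≈ world +y, matching the description.

```bash
cat > fit.py <<'E'
from station import *; from h import *
import pickle
from scipy.optimize import least_squares
w1=pickle.load(open("w1.pkl","rb"));w2=pickle.load(open("w2.pkl","rb"))
f1=lambda u,v:((u+.5)/1.25-.5,(v+.5)/1.25-.5); f2=lambda u,v:((u+.5)/2.4-.5+130,(v+.5)/2.4-.5)
def T(p,q): 
    c,s=np.cos(p[2]),np.sin(p[2]);return np.array([p[0]+c*q[0]-s*q[1],p[1]+s*q[0]+c*q[1],q[2]+(p[3] if len(p)>3 else 0)])
def fit(obs,p0,z=0):
    r=lambda p:np.ravel([proj(i,T([*p,z],q))-uv for i,uv,q in obs])
    o=least_squares(r,p0);return o.x,o.fun.reshape(-1,2)
so=[(w2,f2(362,53),(.035,-.065,.008)),(w2,f2(485,85),(-.035,-.065,.008)),(w2,f2(409,423),(-.035,.125,.008)),
 (w1,f1(347,134),(-.035,.125,.008))]
if __name__=="__main__":
    st,res=fit(so,[.56,.08,0]);print("stage",st[:2],np.degrees(st[2]));print(res.round(1))
    # pointer: vertical line under tip in both views
    P=T(st,(.02,.079,0))
    for i,uv in((w2,f2(301,337)),(w1,f1(276,61))):
        for z in (.075,.085,.095,.105,.115): print(z,(proj(i,[P[0],P[1],z])-uv).round(1),end=" ")
        print()
    lo=[(w1,f1(363,190),(.082,0,0)),(w1,f1(498,210),(-.058,0,0)),(w2,f2(447,530),(.082,0,0))]
    l,res=fit(lo,[.476,.297,0],.036);print("loupe",l[:2],np.degrees(l[2]));print(res.round(1))
E
python3 fit.py
```

```text
stage [0.58459523 0.089392  ] -13.27689119909377
[[-1.2 -1.5]
 [ 1.3 -1.1]
 [ 0.8  1.8]
 [-0.9  1.3]]
0.075 [ 5.7 -1.8] 0.085 [ 4.3 -1.4] 0.095 [ 2.8 -1. ] 0.105 [ 1.2 -0.6] 0.115 [-0.4 -0.2] 
0.075 [8.7 3. ] 0.085 [6.4 1.2] 0.095 [ 3.9 -0.8] 0.105 [ 1.4 -2.9] 0.115 [-1.3 -5. ] 
loupe [0.47709767 0.2857657 ] -8.249586500044435
[[ 1.1 -0.2]
 [-0.9 -0.2]
 [-0.2  0.3]]
```

```bash
cat > seg.py <<'E'
import cv2,numpy as np
from scipy.ndimage import label
def quad(img,seed,tol=None):
    pass
def red(img): 
    a=img.astype(int);return (a[...,2]>110)&(a[...,1]<80)&(a[...,0]<80)
E
python3 - <<'E'
import cv2,numpy as np
im=cv2.imread("pics/wrist2.png").astype(int)
for p in ((300,70),(260,80),(340,60),(270,150)): print(p,im[p[1],p[0]])
m=((im[...,0]>=im[...,2]-2)&(im[...,2]>120)).astype(np.uint8)
m[:15]=0; m[:, :230]=0; m[185:]=0;m[:,345:]=0
n,l,s,c=cv2.connectedComponentsWithStats(m);k=1+s[1:,4].argmax();print(s[k])
M=(l==k);cv2.imwrite("pics/m.png",M*255)
for v in range(20,185,12): u=np.where(M[v])[0]; print(v,u.min() if len(u) else 0,u.max() if len(u) else 0,end="; ")
print()
for u in range(255,335,8): v=np.where(M[:,u])[0]; print(u,v.min() if len(v) else 0,v.max() if len(v) else 0,end="; ")
r=(im[...,2]>110)&(im[...,1]<70);ys,xs=np.where(r[:180]);print("\nred",[(x,y) for x,y in zip(xs,ys) if y<150][:40],xs.min(),xs.max())
E
```

```text
(300, 70) [213 204 200]
(260, 80) [203 204 200]
(340, 60) [205 205 200]
(270, 150) [85 86 87]
[  230    15   115   162 13075]
20 237 344; 32 230 344; 44 231 344; 56 231 344; 68 240 344; 80 240 344; 92 231 344; 104 241 344; 116 240 344; 128 240 310; 140 259 308; 152 274 305; 164 268 302; 176 295 299; 
255 15 133; 263 15 167; 271 15 170; 279 15 172; 287 15 174; 295 15 176; 303 15 162; 311 15 126; 319 15 110; 327 15 111; 
red [(np.int64(255), np.int64(141)), (np.int64(256), np.int64(141)), (np.int64(255), np.int64(142)), (np.int64(255), np.int64(143)), (np.int64(254), np.int64(144)), (np.int64(255), np.int64(144)), (np.int64(254), np.int64(145)), (np.int64(255), np.int64(145)), (np.int64(254), np.int64(146)), (np.int64(255), np.int64(146)), (np.int64(254), np.int64(147)), (np.int64(255), np.int64(147)), (np.int64(254), np.int64(148)), (np.int64(255), np.int64(148)), (np.int64(253), np.int64(149)), (np.int64(254), np.int64(149)), (np.int64(255), np.int64(149))] 244 259[ WARN:0@0.050] global loadsave.cpp:1063 imwrite_ Unsupported depth image for selected encoder is fallbacked to CV_8U.
```

```bash
python3 - <<'E'
import cv2,numpy as np
from fit import *
im=cv2.imread("pics/wrist2.png").astype(int)
d=cv2.GaussianBlur((im[...,0]-im[...,1]).astype(np.float32),(3,3),0)
m=(d>5).astype(np.uint8); m[185:]=0;m[:,:230]=0
n,l,s,c=cv2.connectedComponentsWithStats(m);k=1+s[1:,4].argmax();print(s[k])
M=l==k
def line(pts): 
    vx,vy,x,y=cv2.fitLine(np.array(pts,np.float32),cv2.DIST_HUBER,0,.01,.01).ravel();return np.cross([x,y,1],[x+vx,y+vy,1])
rw=range(45,125,4)
R=line([(np.where(M[v])[0].max()+.5,v) for v in range(45,165,4)])
L=line([(np.where(M[v])[0].min()-.5,v) for v in rw])
Tp=line([(u,np.where(M[:,u])[0].min()-.5) for u in range(287,326,3)])
B=line([(u,np.where(M[:,u])[0].max()+.5) for u in range(278,298,2)])
X=lambda a,b:(lambda c:c[:2]/c[2])(np.cross(a,b))
tl,tr,br,bl=X(Tp,L),X(Tp,R),X(B,R),X(B,L);print(tl,tr,br,bl)
obs=[(w2,tl,(.035,-.065,.008)),(w2,tr,(-.035,-.065,.008)),(w2,br,(-.035,.125,.008)),(w2,bl,(.035,.125,.008))]
st,res=fit(obs,[.56,.08,0]);print("stage",st[:2],np.degrees(st[2]));print(res.round(1))
c=[at_z(w2,q,.008) for q in(tl,tr,br,bl)];print([np.linalg.norm(c[i]-c[i-1]) for i in range(4)])
r=lambda p:np.ravel([proj(i,T([*p[:3],p[3]],q))-uv for i,uv,q in obs]);o=least_squares(r,[*st,0]);print("free z",o.x,o.fun.round(1))
P=T(st,(.02,.079,0))
for z in (.085,.095,.105,.115): print(z,proj(w2,[P[0],P[1],z])-(255.3,140.5))
E
```

```text
[ 258   23   73  153 6401]
[279.0516481   21.52413548] [330.86195593  34.39158921] [298.87743399 175.84244044] [252.45753205 165.1243398 ]
stage [0.58593522 0.08906553] -13.269438053295833
[[-0.7 -1.6]
 [ 1.2 -0.6]
 [ 1.1  1.7]
 [-1.5  1. ]]
[np.float64(0.18653437266145842), np.float64(0.067405581018259), np.float64(0.18692155802556965), np.float64(0.06620207105124187)]
free z [ 0.58670637  0.08814832 -0.23102826 -0.01004071] [-0.5 -0.1  0.3  0.5  0.9 -0.  -0.7 -0.4]
0.085 [ 2.93740072 -2.0922258 ]
0.095 [ 1.41305481 -1.69338694]
0.105 [-0.18962339 -1.27405275]
0.115 [-1.87683106 -0.83260178]
```

Emit:
jog_arm(series=[[[0.022, 0.01, 0.048], [0, 0, 0], 0.087], [[0.022, 0.02, 0.048], [0, 0, 0], 0.087], [[0.022, 0.025, 0.048], [0, 0, 0], 0.087], [[0.022, 0.025, 0.048], [0, 0, 0], 0.087], [[0.022, 0.025, 0.048], [0, 0, 0], 0.087], [[0, 0, 0], [0, 0, 0], 0.087], [[0, 0, 0], [0, 0, 0], 0.087]])

```text
time_s: 2.72
tcp_pos: [0.4443, -0.0291, 0.2224]
ee_rot: [[-1.0, 0.002, 0.001], [-0.001, 0.0, -1.0], [-0.002, -1.0, -0.0]]
wrist_force: [0.8, 1.1, 1.4]
gripper_width: 0.999
```

```bash
python3 - <<'E'
from station import *
import cv2,pickle
from h import *
s=sense();i=camera_info("wrist");c=capture("wrist")[:,:,::-1]
pickle.dump((i,s),open("w3.pkl","wb"));cv2.imwrite("pics/wrist3.png",c)
print(s["tcp_pos"],s["ee_rot"].round(3).tolist())
u,v=proj(i,[.4425,-.0975,.009]).astype(int);print(u,v)
u0,v0=max(0,u-120),max(0,v-110)
k=c[v0:v0+200,u0:u0+240]
cv2.imwrite("pics/wrist3v.png",cv2.resize(k,None,fx=2.5,fy=2.5,interpolation=cv2.INTER_CUBIC));print(u0,v0)
E
```

```text
[ 0.44428623 -0.0291028   0.22240538] [[-1.0, 0.002, 0.001], [-0.001, 0.0, -1.0], [-0.002, -1.0, -0.0]]
321 120
201 10
```

View pics/wrist3v.png

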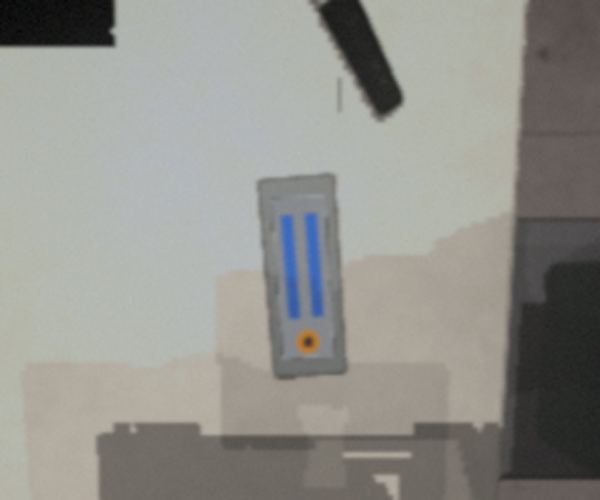

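The crop shows the grey flow cell with two blue lanes and an orange port (308,342), corners (258,181),(335,174),(346,372),(276,379). The other candidate, at top (465,249), is pink, so this grey one is the one meant.

```bash
python3 - <<'E'
from fit import *
i,s=pickle.load(open("w3.pkl","rb"));g=lambda u,v:((u+.5)/2.5-.5+201,(v+.5)/2.5-.5+10)
o=[(i,g(258,181),(.016,-.041,.009)),(i,g(335,174),(-.016,-.041,.009)),(i,g(346,372),(-.016,.041,.009)),(i,g(276,379),(.016,.041,.009)),(i,g(308,342),(0,.026,.009))]
p,r=fit(o,[.4425,-.0975,0]);print(p[:2],np.degrees(p[2]));print(r.round(1))
d=np.r_[p[:2],.0]-s["tcp_pos"];R=s["ee_rot"];print("tool shift to TCP z=0",R.T@d)
E
```

```text
[ 0.44154551 -0.09603428] 4.610024758206032
[[-0.3 -0.4]
 [ 0.  -0.2]
 [ 0.8  0.7]
 [-0.7  0.2]
 [ 0.2 -0.2]]
tool shift to TCP z=0 [0.003183   0.22239221 0.06695566]
```

Emit:
jog_arm(series=[[[0.003, 0.05, 0.045], [0, -4.6, 0], 0.087], [[0, 0.055, 0.022], [0, 0, 0], 0.087], [[0, 0.055, 0], [0, 0, 0], 0.087], [[0, 0.03, 0], [0, 0, 0], 0.06], [[0, 0, 0], [0, 0, 0], 0.06], [[0, 0, 0], [0, 0, 0], 0.06]])

```text
time_s: 3.52
tcp_pos: [0.4445, -0.0925, 0.0366]
ee_rot: [[-0.997, 0.003, 0.082], [-0.082, 0.0, -0.997], [-0.003, -1.0, 0.0]]
wrist_force: [-0.3, -0.7, 0.2]
gripper_width: 0.752
```

Emit:
jog_arm(series=[[[0.003, 0.015, 0.0035], [0, 0, 0], 0.055], [[0, 0.0115, 0], [0, 0, 0], 0.055], [[0, 0.006, 0], [0, 0, 0], 0.055], [[0, 0, 0], [0, 0, 0], 0.055], [[0, 0, 0], [0, 0, 0], 0.055]])

```text
time_s: 4.15
tcp_pos: [0.4402, -0.097, 0.0032]
ee_rot: [[-0.997, 0.001, 0.08], [-0.08, 0.0, -0.997], [-0.001, -1.0, 0.0]]
wrist_force: [-0.5, 1.1, 0.3]
gripper_width: 0.634
```

Emit:
jog_arm(series=[[[0, 0, 0], [0, 0, 0], 0.02], [[0, 0, 0], [0, 0, 0], 0.02], [[0, 0, 0], [0, 0, 0], 0.02], [[0, 0, 0], [0, 0, 0], 0.02]])

```text
time_s: 4.65
tcp_pos: [0.4399, -0.097, 0.0029]
ee_rot: [[-0.997, 0.0, 0.08], [-0.08, 0.0, -0.997], [-0.0, -1.0, 0.0]]
wrist_force: [-0.5, -0.5, 0.7]
gripper_width: 0.365
```

Emit:
jog_arm(series=[[[0, -0.01, 0], [0, 0, 0], 0.02], [[0, -0.03, 0], [0, 0, 0], 0.02], [[0, -0.05, 0], [0, 0, 0], 0.02], [[0, 0, 0], [0, 0, 0], 0.02]])

```text
time_s: 5.15
tcp_pos: [0.4427, -0.0968, 0.0969]
ee_rot: [[-0.997, 0.01, 0.081], [-0.081, 0.001, -0.997], [-0.01, -1.0, 0.0]]
wrist_force: [0.3, -0.5, -1.4]
gripper_width: 0.363
```

Emit:
jog_arm(series=[[[-0.0394, 0, -0.0432], [0, 0, 0], 0.02], [[-0.0394, 0, -0.0432], [0, 0, 0], 0.02], [[-0.0394, 0, -0.0432], [0, 0, 0], 0.02], [[-0.0394, 0, -0.0432], [0, 0, 0], 0.02], [[0, 0, 0], [0, 9, 0], 0.02], [[0, 0, 0], [0, 8.9, 0], 0.02], [[0, 0, 0], [0, 0, 0], 0.02], [[0, 0, 0], [0, 0, 0], 0.02], [[0, 0, 0], [0, 0, 0], 0.02]])

```text
time_s: 6.28
tcp_pos: [0.5828, 0.0876, 0.0928]
ee_rot: [[-0.973, -0.0, -0.229], [0.229, 0.0, -0.973], [0.0, -1.0, -0.0]]
wrist_force: [0.4, -0.0, -0.8]
gripper_width: 0.36
```

```bash
python3 - <<'E'
from station import *
import cv2,pickle
from h import *
s=sense();i=camera_info("wrist");c=capture("wrist")[:,:,::-1]
pickle.dump((i,s),open("w4.pkl","wb"));cv2.imwrite("pics/wrist4.png",c)
cv2.imwrite("pics/wrist4v.png",cv2.resize(c[:,120:520],None,fx=1.5,fy=1.5,interpolation=cv2.INTER_CUBIC))
R=s["ee_rot"];print(s["tcp_pos"],R.round(4).tolist(),np.degrees(np.arctan2(R[1,2],R[0,2]))+90)
print(R.T@(np.array([.5855,.0882,.05])-s["tcp_pos"]))
E
```

```text
[0.58284924 0.08764287 0.09284545] [[-0.9734, -0.0001, -0.2292], [0.2292, 0.0, -0.9734], [0.0001, -1.0, -0.0]] -13.247077796850888
[-0.00245588  0.04284528 -0.00114908]
```

View pics/wrist4v.png

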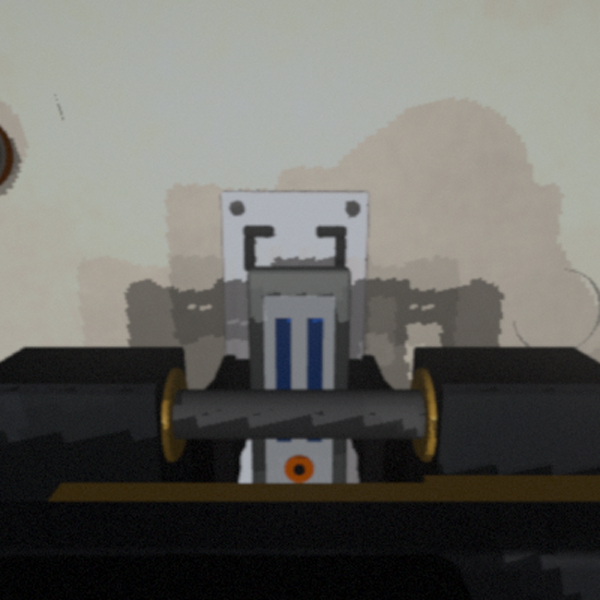

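```bash
python3 - <<'E'
from fit import *
i,s=pickle.load(open("w4.pkl","rb"))
k=lambda p:((proj(i,p)-[120,0]+.5)*1.5-.5).round(1)
st=[.5857,.0892,np.radians(-13.27),0]
for n,q in (("edge",(0,-.065,.008)),("guideL",(.019,-.044,.013)),("guideR",(-.019,-.044,.013)),("L",(.035,-.065,.008)),("R",(-.035,-.065,.008))): print(n,k(T(st,q)))
t=s["tcp_pos"];c=[t[0],t[1],np.radians(-13.25),t[2]-.003]
for dy in(0,.001): print("cell end",k(T(c,(.016,-.041+dy,.009))),k(T(c,(-.016,-.041+dy,.009))),"bot",k(T(c,(.016,-.041+dy,0))),"port",k(T(c,(0,.026+dy,.009))))
im=cv2.imread("pics/wrist4.png");print(im[170:200,315].tolist()); print(im[120:165,290].sum(1).tolist())
E
```

```text
edge [294.2 190.5]
guideL [253.3 236.9]
guideR [335. 237.]
L [218.9 190.4]
R [369.5 190.5]
cell end [247.2 267.5] [352.2 267.6] bot [249.9 263.1] port [299.4 465.3]
cell end [247.3 270.7] [352.1 270.8] bot [250.  266.2] port [299.4 468. ]
[[180, 173, 170], [164, 158, 156], [122, 117, 118], [100, 98, 100], [100, 98, 101], [102, 101, 102], [96, 95, 95], [75, 75, 74], [58, 57, 57], [56, 55, 54], [76, 78, 76], [87, 88, 86], [95, 96, 94], [101, 102, 100], [100, 102, 100], [103, 104, 102], [102, 104, 103], [102, 104, 103], [102, 104, 102], [104, 105, 103], [101, 104, 100], [102, 104, 101], [101, 102, 101], [102, 102, 101], [102, 104, 103], [100, 100, 100], [103, 105, 102], [116, 114, 112], [129, 125, 124], [130, 127, 123]]
[519, 521, 518, 525, 518, 512, 481, 446, 482, 518, 529, 534, 534, 537, 535, 536, 531, 538, 533, 537, 534, 538, 527, 536, 532, 539, 534, 536, 530, 490, 338, 192, 167, 161, 163, 157, 156, 204, 337, 393, 349, 328, 358, 422, 440]
```

Emit:
jog_arm(series=[[[-0.0023, 0.03, -0.0011], [0, 0, 0], 0.02], [[0, 0.03, 0], [0, 0, 0], 0.02], [[0, 0, 0], [0, 0, 0], 0.02], [[0, 0, 0], [0, 0, 0], 0.02], [[0, 0, 0], [0, 0, 0], 0.02]])

```text
time_s: 6.95
tcp_pos: [0.5865, 0.0888, 0.0344]
ee_rot: [[-0.973, 0.003, -0.23], [0.23, 0.001, -0.973], [-0.002, -1.0, -0.002]]
wrist_force: [0.4, 0.3, 0.6]
gripper_width: 0.362
```

```bash
python3 - <<'E'
from station import *
import numpy as np
s=sense();R=s["ee_rot"];print(s["tcp_pos"],R.T@(np.array([.5855,.0882,.0115])-s["tcp_pos"]),np.degrees(np.arctan2(R[1,2],R[0,2]))+90)
E
```

```text
[0.58646103 0.08875778 0.03437457] [0.00086343 0.02287129 0.00079945] -13.274249920664658
```

Emit:
jog_arm(series=[[[0.0007, 0.01, 0.0007], [0, 0, 0], 0.02], [[0, 0.008, 0], [0, 0, 0], 0.02], [[0, 0.004, 0], [0, 0, 0], 0.02], [[0, 0, 0], [0, 0, 0], 0.02], [[0, 0, 0], [0, 0, 0], 0.02]])

```text
time_s: 7.58
tcp_pos: [0.5842, 0.0877, 0.011]
ee_rot: [[-0.973, -0.001, -0.23], [0.23, -0.0, -0.973], [0.001, -1.0, 0.001]]
wrist_force: [-3.3, 0.0, 3.5]
gripper_width: 0.362
```

Emit:
jog_arm(series=[[[0, 0, 0], [0, 0, 0], 0.045], [[0, 0, 0], [0, 0, 0], 0.05], [[0, 0, 0], [0, 0, 0], 0.05], [[0, 0, 0], [0, 0, 0], 0.05], [[0, -0.015, 0], [0, 0, 0], 0.06], [[0, -0.04, 0], [0, 0, 0], 0.06], [[0, -0.06, 0], [0, 0, 0], 0.06], [[0, -0.06, -0.02], [0, 0, 0], 0.06], [[0, -0.02, -0.05], [0, 0, 0], 0.06]])

```text
time_s: 8.7
tcp_pos: [0.6026, 0.1556, 0.2122]
ee_rot: [[-0.973, 0.01, -0.232], [0.232, 0.004, -0.973], [-0.008, -1.0, -0.006]]
wrist_force: [0.5, 0.5, -0.2]
gripper_width: 0.693
```

Emit:
jog_arm(series=[[[0, 0, 0], [0, 0, 0], 0.06], [[0, 0, 0], [0, 0, 0], 0.06], [[0, 0, 0], [0, 0, 0], 0.06]])

```text
time_s: 9.07
tcp_pos: [0.5999, 0.1547, 0.2044]
ee_rot: [[-0.973, -0.002, -0.231], [0.231, -0.001, -0.973], [0.002, -1.0, 0.001]]
wrist_force: [0.2, 0.2, -0.4]
gripper_width: 0.695
```

```bash
python3 - <<'E'
from station import *
import cv2,pickle
from h import *
s=sense();i=camera_info("wrist");c=capture("wrist")[:,:,::-1]
pickle.dump((i,s),open("w5.pkl","wb"));cv2.imwrite("pics/wrist5.png",c)
print(s["tcp_pos"],proj(i,[.5857,.0892,.017]),proj(i,[.624,.161,.1]))
cv2.imwrite("pics/wrist5v.png",cv2.resize(c[:250,180:460],None,fx=2.4,fy=2.4,interpolation=cv2.INTER_CUBIC))
E
```

```text
[0.59992772 0.15468256 0.20436314] [317.69332618 121.4914506 ] [291.76864703 221.93963348]
```

View pics/wrist5v.png

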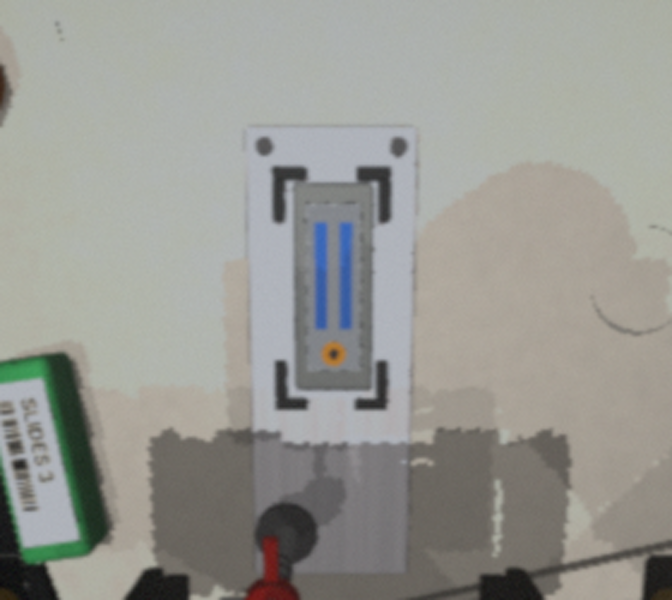

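The cell lies flat between all four guides, square to them, window up; port at crop (333,354), pointer tip at (271,538). Now the port and pointer positions.

```bash
cat > ptr.py <<'E'
from fit import *
w5,s5=pickle.load(open("w5.pkl","rb"))
def tips(f,u0,u1,v0,v1):
    im=cv2.imread(f).astype(int); r=(im[...,2]-im[...,1]>45)&(im[...,2]-im[...,0]>45)
    ys,xs=np.where(r[v0:v1,u0:u1]); k=ys<=ys.min()+2; return xs[k].mean()+u0,ys.min()+v0
if __name__=="__main__":
    a=tips("pics/wrist1.png",205,235,40,90);b=tips("pics/wrist2.png",245,265,130,165);c=tips("pics/wrist5.png",280,305,215,240);print(a,b,c)
    ob=[(w1,a),(w2,b),(w5,c)]
    f=lambda X:np.ravel([proj(i,X)-np.array(u)+[0,.5] for i,u in ob])
    o=least_squares(f,[.62,.16,.1]);print("tip",o.x,o.fun.round(1))
    p,r=fit([(w5,((333.5)/2.4-.5+180,(354.5)/2.4-.5),(0,0,0))],[.59,.11,0],.017);print("port",p[:2])
    st=[.5857,.0892,np.radians(-13.27)];print("expected tip",T(st,(.02,.079,0)),"expected port",T(st,(0,.026,.017)))
    for z in(.09,.1,.11):
        X=T(st,(.02,.079,z));print(z,f(X).round(1))
E
python3 ptr.py
```

```text
(np.float64(220.57142857142858), np.int64(46)) (np.float64(254.85714285714286), np.int64(140)) (np.float64(292.0), np.int64(224))
tip [0.62373473 0.16131462 0.10430101] [ 0.2  0.1  0.2 -0.4 -0.2  0.2]
port [0.59071468 0.11363782]
expected tip [0.62329966 0.16149983 0.        ] expected port [0.59166804 0.11450578 0.017     ]
0.09 [ 4.3  3.2  2.8 -0.8  1.6 -4.5]
0.1 [ 1.7  1.2  1.3 -0.4  0.8 -1.2]
0.11 [-0.9 -0.9 -0.4  0.1 -0.2  2.4]
```

Pointer tip (0.6237, 0.1613, 0.1043), three views agreeing within 0.4 px and 0.5 mm from its expected place. Now to the loupe.

Emit:
jog_arm(series=[[[0.05, -0.005, -0.033], [0, 0, 0], 0.06], [[0.05, 0, -0.033], [0, 0, 0], 0.06], [[0.05, 0, -0.033], [0, 0, 0], 0.06], [[0, 0, 0], [0, -10.5, 0], 0.06], [[0, 0, 0], [0, -10.5, 0], 0.06], [[0, 0, 0], [0, -10.5, 0], 0.06], [[0, 0, 0], [0, -10.5, 0], 0.06], [[0, 0, 0], [0, -10.5, 0], 0.06], [[0, 0, 0], [0, -10.5, 0], 0.06], [[0, 0, 0], [0, -10.5, 0], 0.06]])

```text
time_s: 10.38
tcp_pos: [0.4774, 0.2856, 0.2096]
ee_rot: [[-0.493, -0.001, 0.87], [-0.87, -0.001, -0.493], [0.001, -1.0, -0.0]]
wrist_force: [0.1, 0.3, -0.3]
gripper_width: 0.692
```

Emit:
jog_arm(series=[[[0, 0, 0], [0, -10.5, 0], 0.06], [[0, 0, 0], [0, -10.5, 0], 0.06], [[0, 0, 0], [0, 0, 0], 0.06], [[0, 0, 0], [0, 0, 0], 0.06], [[0, 0, 0], [0, 0, 0], 0.06]])

```text
time_s: 11.0
tcp_pos: [0.4775, 0.2864, 0.21]
ee_rot: [[-0.155, -0.0, 0.988], [-0.988, -0.0, -0.155], [0.0, -1.0, -0.0]]
wrist_force: [0.8, 0.3, 1.0]
gripper_width: 0.686
```

```bash
python3 - <<'E'
from station import *
import cv2,pickle
from h import *
s=sense();i=camera_info("wrist");c=capture("wrist")[:,:,::-1]
pickle.dump((i,s),open("w6.pkl","wb"));cv2.imwrite("pics/wrist6.png",c)
R=s["ee_rot"];print(s["tcp_pos"],s["joints"].round(0),"jaw heading",np.degrees(np.arctan2(R[1,0],R[0,0])))
for p in ((.4771,.2858,.036),(.558,.274,.036)):print(proj(i,p))
cv2.imwrite("pics/wrist6v.png",cv2.resize(c[:270,160:480],None,fx=2.2,fy=2.2,interpolation=cv2.INTER_CUBIC))
E
```

```text
[0.47747464 0.28639373 0.21003941] [ 48.  16. -10.   0. -64.  33.] jaw heading -98.89305885655904
[319.21807995 191.30563354]
[318.39422131 105.37639848]
```

View pics/wrist6v.png

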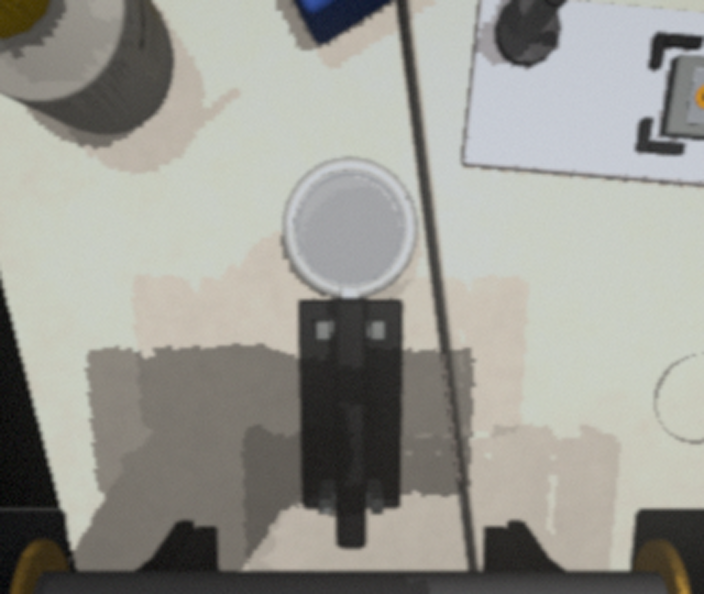

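The gripper is square over the loupe: lens (349,228), handle tail (351,547), front saddle prongs (325,330)/(377,330), handle midway between them.

```bash
python3 - <<'E'
from fit import *
i,s=pickle.load(open("w6.pkl","rb"));g=lambda u,v:((u+.5)/2.2-.5+160,(v+.5)/2.2-.5)
p,r=fit([(i,g(349.5,228),(.082,0,0)),(i,g(351,547),(-.058,0,.009))],[.477,.286,-.14],.036)
print(p[:2],np.degrees(p[2]),r.round(1))
R=s["ee_rot"];print(R.T@(np.array([*p[:2],.017])-s["tcp_pos"]))
E
```

```text
[0.47858267 0.28578984] -8.581662531579635 [[ 0.   0.1]
 [-0.  -0.1]]
[0.00038171 0.19303937 0.00120938]
```

Emit:
jog_arm(series=[[[0.0004, 0.05, 0.0012], [0, -0.3, 0], 0.06], [[0, 0.05, 0], [0, 0, 0], 0.06], [[0, 0.04, 0], [0, 0, 0], 0.06], [[0, 0.02, 0], [0, 0, 0], 0.05], [[0, 0, 0], [0, 0, 0], 0.05], [[0, 0, 0], [0, 0, 0], 0.05], [[0, 0, 0], [0, 0, 0], 0.05]])

```text
time_s: 11.92
tcp_pos: [0.4793, 0.2867, 0.0515]
ee_rot: [[-0.148, 0.002, 0.989], [-0.989, 0.002, -0.148], [-0.002, -1.0, 0.002]]
wrist_force: [-0.1, -0.5, -0.3]
gripper_width: 0.574
```

```bash
python3 - <<'E'
from station import *
import numpy as np
s=sense();R=s["ee_rot"];print(s["tcp_pos"],R.T@(np.array([.4786,.2858,.017])-s["tcp_pos"]),R.round(4).tolist())
E
```

```text
[0.4792577  0.28670161 0.05149916] [ 0.00106503  0.03449599 -0.00057465] [[-0.1478, 0.002, 0.989], [-0.989, 0.0019, -0.1478], [-0.0022, -1.0, 0.0017]]
```

Emit:
jog_arm(series=[[[0.001, 0.017, -0.0005], [0, 0, 0], 0.05], [[0, 0.012, 0], [0, 0, 0], 0.05], [[0, 0.005, 0], [0, 0, 0], 0.05], [[0, 0, 0], [0, 0, 0], 0.05], [[0, 0, 0], [0, 0, 0], 0.05]])

```text
time_s: 12.55
tcp_pos: [0.4783, 0.2854, 0.0165]
ee_rot: [[-0.148, 0.001, 0.989], [-0.989, 0.001, -0.148], [-0.001, -1.0, 0.001]]
wrist_force: [1.0, 0.2, 0.0]
gripper_width: 0.572
```

Emit:
jog_arm(series=[[[0, 0, 0], [0, 0, 0], 0.025], [[0, 0, 0], [0, 0, 0], 0.005], [[0, 0, 0], [0, 0, 0], 0.005], [[0, 0, 0], [0, 0, 0], 0.005], [[0, 0, 0], [0, 0, 0], 0.005], [[0, 0, 0], [0, 0, 0], 0.005]])

```text
time_s: 13.3
tcp_pos: [0.478, 0.2852, 0.0162]
ee_rot: [[-0.148, 0.0, 0.989], [-0.989, 0.0, -0.148], [-0.0, -1.0, 0.0]]
wrist_force: [-0.1, 0.2, -0.0]
gripper_width: 0.155
```

Emit:
jog_arm(series=[[[0, -0.01, 0], [0, 0, 0], 0.005], [[0, -0.025, 0], [0, 0, 0], 0.005], [[0, -0.035, 0], [0, 0, 0], 0.005], [[0, -0.035, 0], [0, 0, 0], 0.005], [[0, -0.03, 0], [0, 0, 0], 0.005], [[0, -0.015, 0], [0, 0, 0], 0.005], [[0, 0, 0], [0, 0, 0], 0.005], [[0, 0, 0], [0, 0, 0], 0.005], [[0, 0, 0], [0, 0, 0], 0.005]])

```text
time_s: 14.42
tcp_pos: [0.4774, 0.2846, 0.1647]
ee_rot: [[-0.148, -0.002, 0.989], [-0.989, -0.002, -0.148], [0.002, -1.0, -0.002]]
wrist_force: [-0.3, -0.2, -1.2]
gripper_width: 0.153
```

```bash
python3 - <<'E'
from station import *
import numpy as np
s=sense();R=s["ee_rot"];t=s["tcp_pos"]
print(t,R.round(4).tolist(),s["wrist_force"],s["moment"],s["gripper_width"])
lens=t+R@[0,-.0198,.0825];tgt=np.array([.5909,.1138,.104])
print("lens",lens,"shift",R.T@(tgt-lens))
E
```

```text
[0.47736978 0.2845916  0.16466944] [[-0.148, -0.0022, 0.989], [-0.989, -0.002, -0.148], [0.0023, -1.0, -0.0019]] [-0.30128785 -0.21652785 -1.16205661] [-0.15026027  0.03467032 -0.013262  ] 0.1531978418553435
lens [0.55900465 0.27242391 0.18431597] shift [0.15197237 0.08056508 0.05516505]
```

Emit:
jog_arm(series=[[[0.02, 0, 0.007], [0, 0, 0], 0.005], [[0.036, 0, 0.013], [0, 0, 0], 0.005], [[0.04, 0, 0.015], [0, 0, 0], 0.005], [[0.036, 0, 0.013], [0, 0, 0], 0.005], [[0.02, 0, 0.007], [0, 0, 0], 0.005], [[0, 0.025, 0], [0, 0, 0], 0.005], [[0, 0.025, 0], [0, 0, 0], 0.005], [[0, 0.015, 0], [0, 0, 0], 0.005], [[0, 0, 0], [0, 0, 0], 0.005], [[0, 0, 0], [0, 0, 0], 0.005]])

```text
time_s: 15.68
tcp_pos: [0.5105, 0.1269, 0.1019]
ee_rot: [[-0.147, 0.001, 0.989], [-0.989, 0.0, -0.147], [-0.001, -1.0, 0.001]]
wrist_force: [0.9, -0.2, 0.1]
gripper_width: 0.159
```

```bash
cat > look.py <<'E'
from station import *
import cv2,pickle,sys
from h import *
n=sys.argv[1]
s=sense();i=camera_info("wrist");c=capture("wrist")[:,:,::-1]
pickle.dump((i,s),open(n+".pkl","wb"));cv2.imwrite(f"pics/{n}.png",c)
cv2.imwrite(f"pics/{n}v.png",cv2.resize(c[:270,160:480],None,fx=2.2,fy=2.2,interpolation=cv2.INTER_CUBIC))
R=s["ee_rot"];t=s["tcp_pos"]
print(t,R.round(4).tolist(),s["wrist_force"],s["gripper_width"])
lens=t+R@[0,-.0198,.0825];print("lens",lens,"shift",R.T@(np.array([.5909,.1138,.104])-lens))
k=lambda p:((proj(i,p)-[160,0]+.5)*2.2-.5).round(1)
print("px lens",k(lens),"port",k([.5909,.1138,.017]),"tip",k([.6237,.1613,.1043]),"lens edges",[k(lens+R@d) for d in np.array([[.0285,0,0],[-.0285,0,0],[0,0,.0285],[0,0,-.0285]])])
E
python3 look.py w7
```

```text
[0.51052892 0.12685016 0.10185618] [[-0.1474, 0.0014, 0.9891], [-0.9891, 0.0004, -0.1474], [-0.0006, -1.0, 0.0013]] [ 0.94310502 -0.17456716  0.08694953] 0.1590236146163831
lens [0.59209993 0.1146788  0.12176391] shift [ 0.00105691  0.01776188 -0.00108045]
px lens [349.2 173.4] port [353.1 219.2] tip [84.6 49.7] lens edges [array([510.1, 173.5]), array([188.2, 173.2]), array([349.3,  -6.6]), array([349.1, 335.8])]
```

View pics/w7v.png

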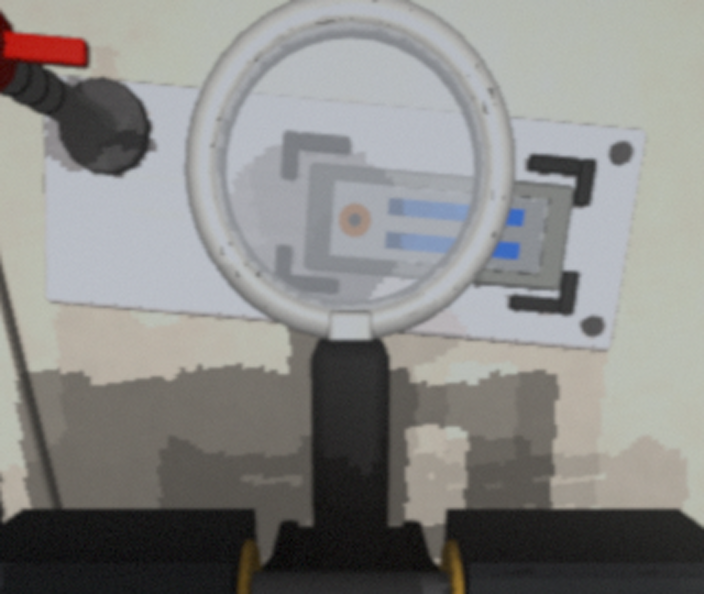

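Through the lens the port shows at (355,220), predicted (353,219); pointer tip at (88,50), predicted (85,50); rim spans columns 186–515. Fine move to final.

Emit:
jog_arm(series=[[[0.0015, 0.008, -0.001], [0, 0, 0], 0.005], [[0, 0.0095, 0], [0, 0, 0], 0.005], [[0, 0, 0], [0, 0, 0], 0.005], [[0, 0, 0], [0, 0, 0], 0.005], [[0, 0, 0], [0, 0, 0], 0.005], [[0, 0, 0], [0, 0, 0], 0.005]])

```text
time_s: 16.48
tcp_pos: [0.5088, 0.1254, 0.0838]
ee_rot: [[-0.148, 0.0, 0.989], [-0.989, 0.0, -0.148], [-0.0, -1.0, 0.0]]
wrist_force: [-0.9, -0.1, -0.5]
gripper_width: 0.156
```

```bash
python3 look.py w8; python3 -c "
from station import *
for _ in range(3): s=sense();print(s['time_s'],s['tcp_pos'])"
```

```text
[0.50880814 0.12539001 0.08381495] [[-0.1478, 0.0004, 0.989], [-0.989, 0.0002, -0.1478], [-0.0002, -1.0, 0.0003]] [-0.85175703 -0.12822613 -0.53322677] 0.15609382860586918
lens [0.59039463 0.11319257 0.10364311] shift [-0.00067555 -0.00035658  0.00041016]
px lens [349.3 173.4] port [347.3 209.3] tip [37.   9.6] lens edges [array([510.2, 173.5]), array([188.3, 173.2]), array([349.3,  -6.6]), array([349.2, 335.8])]
16.525 [0.50877084 0.12538613 0.08380034]
16.525 [0.50877084 0.12538613 0.08380034]
16.525 [0.50877084 0.12538613 0.08380034]
```

View pics/w8v.png

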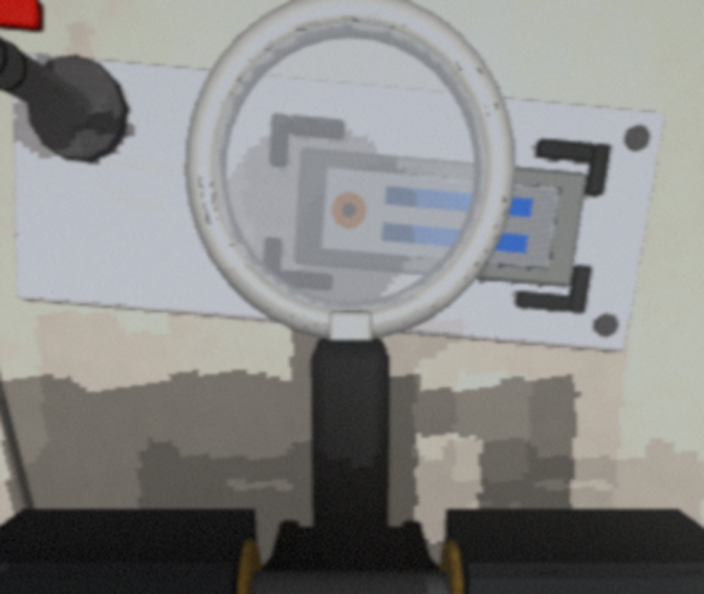

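```bash
python3 - <<'E'
from fit import *
i,s=pickle.load(open("w8.pkl","rb"));R=s["ee_rot"];t=s["tcp_pos"];g=lambda u,v:((u+.5)/2.2-.5+160,(v+.5)/2.2-.5)
lens=t+R@[0,-.0198,.0825];p=at_z(i,g(348.5,210),.017);print("port",p,"lens-port in tool",R.T@(lens-p))
a=np.linspace(0,2*np.pi,720)
for tilt in (-2,0,2):
  Rt=R@cv2.Rodrigues(np.radians([tilt,0,0.]))[0]; o=t+R@[0,-.0198,.0005]
  for dz in(0,):
    q=np.array([proj(i,o+Rt@[.0285*np.cos(x),h,.082+.0285*np.sin(x)]) for h in(-.0035,.0035) for x in a]); q=(q-[160,0]+.5)*2.2-.5
    print(tilt,"lens z",(o+Rt@[0,0,.082])[2],"u",q[:,0].min(),q[:,0].max(),"v",q[:,1].min(),q[:,1].max())
print("tip",((proj(i,[.6237,.1613,.1043])-[160,0]+.5)*2.2-.5))
im=cv2.cvtColor(cv2.imread("pics/w8.png"),cv2.COLOR_BGR2GRAY)
print(im[75,235:262].tolist(),im[75,385:402].tolist());print(im[138:160,300].tolist(),im[138:160,335].tolist())
E
```

```text
port [0.59066208 0.11347704 0.017     ] lens-port in tool [ 0.00029938 -0.08664326 -0.00019288]
-2 lens z 0.10078133754674305 u 187.41369797620706 511.06959511387726 v -6.188310721868538 336.0642402421072
0 lens z 0.10364311307746679 u 183.9251571437689 514.5256561558147 v -14.144769148095191 337.4230134582461
2 lens z 0.10650485449614193 u 180.3088399835005 518.1074684443947 v -21.630807068435335 339.1820423339704
tip [36.99274519  9.55438297]
[188, 188, 188, 187, 187, 187, 187, 182, 165, 142, 138, 154, 165, 173, 180, 185, 187, 189, 189, 186, 181, 170, 168, 168, 163, 152, 144] [186, 188, 188, 185, 182, 173, 165, 152, 143, 144, 151, 163, 171, 173, 174, 173, 174]
[160, 167, 174, 183, 187, 188, 182, 173, 163, 153, 143, 132, 117, 102, 105, 111, 114, 113, 115, 113, 114, 113] [160, 162, 168, 177, 186, 186, 187, 180, 171, 163, 155, 144, 129, 117, 120, 149, 158, 151, 139, 122, 99, 88]
```

```bash
python3 - <<'E'
from ptr import *
w7,_=pickle.load(open("w7.pkl","rb"))
im=cv2.imread("pics/w7.png").astype(int)[:40,160:210]
r=(im[...,2]-im[...,1]>45)
print("\n".join("".join("%4d"%x for x in row) for row in (im[12:34,26:44,2]*r[12:34,26:44])))
a=tips("pics/wrist1.png",205,235,40,90);b=tips("pics/wrist2.png",245,265,130,165);c=tips("pics/wrist5.png",280,305,215,240)
E
```

```text
0   0   0   0   0   0   0   0   0   0   0   0   0   0   0   0   0   0
   0   0   0   0   0   0   0   0   0   0   0   0   0   0   0   0   0   0
   0   0   0   0   0   0   0   0   0   0   0   0   0   0   0   0   0   0
   0   0   0   0   0   0   0   0   0   0   0   0   0   0   0   0   0   0
 162 162   0   0   0   0   0   0   0   0   0   0   0   0   0   0   0   0
 178 177 175 175 175 172 175 178 176 171 164   0   0   0   0   0   0   0
 184 183 185 181 182 182 183 184 181 178 173 163   0   0   0   0   0   0
 183 184 184 184 183 183 185 184 183 183 181 165 133   0   0   0   0   0
 185 185 184 183 185 184 183 184 183 184 183 167 127   0   0   0   0   0
 184 184 184 184 185 183 184 184 185 183 183 167 127   0   0   0   0   0
 183 183 185 184 184 185 184 185 183 185 181 167 126  93   0   0   0   0
 184 184 185 183 182 185 183 185 184 184 181 168 132 100   0   0   0   0
 183 184 184 183 184 184 183 185 183 184 181 167 134 101   0   0   0   0
 185 186 184 185 185 186 183 187 183 185 180 165 133 100   0   0   0   0
 179 180 180 180 181 182 184 183 185 183 179 164 134  99   0   0   0   0
 156 159 162 169 171 172 174 179 179 180 175 161 129 100   0   0   0   0
 111 112 117 131 137 136 142 152 154 154 152 137 112   0   0   0   0   0
   0   0   0  93  96  97 101 106 108 111 111 103  84   0   0   0   0   0
   0   0   0   0   0   0   0   0   0   0   0   0   0   0   0   0   0   0
   0   0   0   0   0   0   0   0   0   0   0   0   0   0   0   0   0   0
   0   0   0   0   0   0   0   0   0   0   0   0   0   0   0   0   0   0
   0   0   0   0   0   0   0   0   0   0   0   0   0   0   0   0   0   0
```

Pointer end-face centre in w7 matches the 0.104 m prediction within 0.5 px. One 0.5 mm raise, then settle.

Emit:
jog_arm(series=[[[0, -0.0005, 0], [0, 0, 0], 0.005], [[0, 0, 0], [0, 0, 0], 0.005], [[0, 0, 0], [0, 0, 0], 0.005], [[0, 0, 0], [0, 0, 0], 0.005], [[0, 0, 0], [0, 0, 0], 0.005], [[0, 0, 0], [0, 0, 0], 0.005], [[0, 0, 0], [0, 0, 0], 0.005], [[0, 0, 0], [0, 0, 0], 0.005]])

```text
time_s: 17.52
tcp_pos: [0.5087, 0.1253, 0.0841]
ee_rot: [[-0.148, -0.0, 0.989], [-0.989, -0.0, -0.148], [0.0, -1.0, -0.0]]
wrist_force: [0.5, -0.3, -0.7]
gripper_width: 0.153
```

```bash
python3 look.py w9; python3 -c "
import cv2
im=cv2.cvtColor(cv2.imread('pics/w9.png'),cv2.COLOR_BGR2GRAY);print(im[75,240:250].tolist(),im[75,388:400].tolist())"
```

```text
[0.50866252 0.12531586 0.08412869] [[-0.1478, -0.0, 0.989], [-0.989, -0.0, -0.1478], [0.0, -1.0, -0.0]] [ 0.49432175 -0.31789547 -0.67006363] 0.1534922123869342
lens [0.59025663 0.1131231  0.10392836] shift [-7.64546158e-04 -7.16428396e-05  5.36262480e-04]
px lens [349.2 173.4] port [346.8 208.8] tip [36.9  9.2] lens edges [array([510.1, 173.5]), array([188.2, 173.2]), array([349.2,  -6.6]), array([349.1, 335.8])]
[187, 188, 181, 164, 142, 139, 153, 163, 173, 180] [186, 181, 172, 165, 152, 143, 145, 149, 152, 155, 163, 172]
```

```bash
python3 -c "
from station import *
print(finish_job())"
```

```text
the job is handed in; nothing more can be done
None
```

I handed the job in at about 17.6 s of robot time. The flow cell is on the stage and let go, and the loupe is held over its orange port.

- **Flow cell:** picked up across its width and laid flat, window up, between the four corner guides, with the port toward the gauge post. The wrist camera picture after release showed it clear of all four guides and square to them.
- **Loupe position:** at the last check the lens centre was at (0.5903, 0.1131, 0.1039) m. I measured the port at (0.5907, 0.1135) m, so the two are about 0.5 mm apart horizontally.
- **Height:** I measured the pointer tip at 0.104 m from three views, and a fourth agreed to about half a pixel. The lens is within about 1 mm of that.
- **Level and grip:** the width of the lens rim in the picture fits a level loupe to within about 0.5°. It did not shift between the last pictures, and the gripper reads 13.4 mm on a 14 mm handle.
- **Disagreements:** the stage outline measured about 3 mm too small each way in the pictures. I put that down to the edges being picked up slightly inside, because the later close view matched the fit to within 0.3 mm. While the cell was set down the wrist force read about 3.5 N upward and 3.3 N sideways, both small.
- **Not checked:** I took no final picture of the whole bench. I kept clear of the other things and the pointer, and no wrist force reading suggested a collision.

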